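# Seal the lid of the vacuum sample chamber

## Task

The lid of the square vacuum chamber is standing proud on its gasket. Push it down at the corners only, one corner after another, until it lies flat and flush with the chamber's rim all round; do not touch the glass window in its middle, and leave the oblong chamber alone.

Things in the scene. Friction and masses are not known exactly. Their poses are not given: they have to be found in the camera images.
- lid: Loose square aluminium lid, 140 x 140 x 16 mm, 0.45 kg. Origin at the centre of its underside, z up, x and y along its sides; its face is 16 mm above the origin. Steel discs on the face mark its corners, 56 mm from the centre in x and in y: push straight down there. A corner yields at 5 to 14 N and sinks 8 mm to a hard stop.
- chamber: Square aluminium chamber fixed to the bench, 164 x 164 mm, with a pipe stub on its +x side to 107 mm from the centre. Origin at the centre of its underside, z up, x and y as the lid's. Its rim, 66 mm up, surrounds the lid (2 mm play): the lid's face starts 8 mm above it. Four gasket pieces, one under each lid corner, stay down once pushed; the lid rocks on the others until all four are down.
- window: Round glass window in the middle of the lid, 94 mm in diameter, standing 2.5 mm above the lid's face; origin at the centre of its underside, 0.5 mm below the lid's face. Delicate: must not be touched.
- oblong: Second aluminium chamber, oblong, 90 x 150 x 52 mm, 0.95 kg, loose on the bench, already sealed, two small windows in its top. Origin at the centre of its underside, long side along y. Not to be touched or moved.

How it is judged:
By the outcome, as a careful person would: the job done as asked, in the order asked, and still so for the second after the job is handed in, with the robot touching nothing.
It also fails if it takes over 45 s, if anything falls off the work surface, if the arm or the gripper's body presses on something with over 40 N, if the wrist force passes 120 N, or if a joint passes its speed limit or range.

## Robot

A 6-joint arm with a two-finger parallel gripper is mounted at the origin on the work surface. World frame = base frame: x ahead of the robot, y to its left, z up, the work surface at z = 0. Lengths are in m, angles in rad, forces in N, time in s.
With the tool pointing down it reaches from about 0.35 to 0.975 m from the base axis. Payload 4.9 kg.
Tool frame: the origin (TCP) lies at the very end of the fingers, on their centre line; the grasp point (between the pads) lies 19 mm behind it; z points along the fingers, y is the direction in which the jaws open and shut (so a half turn about z gives the same grasp; the last joint's range is limited). The gripper opens to 85 mm and grips with 20 to 120 N. Pads are 22 mm wide; open, the fingers measure 114 mm over their backs; the gripper's body (76 mm by 85 mm) begins 54 mm behind the grasp point. The pads swing forward as they close: fully open they stand 13 mm farther back than shut.
Start: joints at [1.175, 0.053, 1.613, -0, 1.476, -0.119], TCP at [0.171, 0.601, 0.231] pointing down, gripper open.
Joint ranges: [-3.01, 3.01], [-1.01, 2.22], [0.06, 2.58], [-1.02, 4.17], [0.09, 2.62], [-3.14, 3.14]. Speed limits (rad/s): [2.57, 2.57, 3.14, 3.14, 3.14, 3.14].

## Interface

Orientations are given as a unit quaternion [w, x, y, z].
In Python, from plant import monitor, eyes, manip gives the robot as it stands.
- The arm moves only by the tool step_arm, never from a script. Its argument "motion" is a list of rows, each a list of 7 numbers: the shift along the world's x, y, z scaled (see below), then the turn, a rotation vector about the world's x, y, z scaled (see below), then the closure in counts, from 0 (fully open) to 255 (shut). In form: [[x, y, z, ax, ay, az, grip], ...]. A call has 1 to 10 rows; each row is the pose to reach, as a shift and turn from the pose commanded when the call began; what a row does not reach only later rows make up. The controller multiplies each number of a shift by 0.5 m and each number of a turn by 1.5 rad. A row lasts 1/10 s, in which the tool goes at most 50 mm and 8.59 degrees, less where a joint would pass 70% of its speed; a pose out of reach is approached as far as the arm can. A call with a number of a shift or a turn outside -1 to 1 is refused whole. A call with a gripper value outside its range is refused whole. The fingers move at their own pace and stop on an object; the grip force is fixed at half the most. Time passes only in rows, so rows that repeat a pose let the fingers close. It gives the time, the measured TCP pose, the force and the opening at its end, in the units of the state.
- monitor.state(): the state, without advancing time (a new reading comes with each control period).
- eyes.grab_frame(name): name is "scene" or "top" or "wrist"; returns a dict with "pixels" (384x512x3 uint8, red, green, blue), "mtx" (3x3 intrinsics, pixels), "rvec" (rotation vector, rad) and "tvec" (3), from world to camera coordinates, as OpenCV has them; the wrist camera has in their place "hand_eye" (4x4, takes a point from camera to tool coordinates, whose origin is the TCP and whose axes are the flange's). Camera axes: x right, y down, z forward; pixel columns grow to the right and rows downward; lengths in m; the calibration is good to about 2 mm. A picture is of the moment at which its call begins: read the wrist's pose just before it. There is no depth.
- manip.job_done(): hands the job in, once; it reports no verdict.
Trained networks look in the newest picture that a camera, given by its name, has taken for a name from the list of things; names that differ only in an ending like _2 or _b are one class to them, and where a whole thing is asked for, a point or a joint stands for the part that bears it (a point fixed in the world has none). Each returns a list of dicts, best first, with "p" (0 to 1); they miss things now and then, are a little off and sometimes report something else, mostly with a low value. They report only what shows in the picture. A call takes as long as a camera call.
- eyes.look_for(name, camera): "box" ([centre column, centre row, width, height] in pixels, round what is visible of it).
- eyes.pinpoint(name, camera): "uv" ([column, row] in pixels: a listed point, or the origin of a listed thing).
The state is a dict: "time": time; "joint_pos": joint angles; "joint_vel": joint speeds; "joint_efforts": joint torques, N m; "tool_pos": TCP position; "tool_rot": TCP orientation; "contact_force": force on the tool from outside, world axes, zero at the start; "ft_torque": the same for the moment, N m; "gripper_width": opening from 0.0 (shut) to 1.0 (fully open).
Only numpy, scipy, OpenCV 4.12 (cv2) and the standard library are available. Lean on these libraries where they do the work, as an engineer would, in place of code of your own. Each camera call takes 0.05 s, during which the arm holds its last target.

## Working session

There is one attempt and no reset: what is moved stays moved. The work goes in short steps, Python scripts to look and compute and a tool call to move; the robot and the scene stay as the last step left them, time stands still between calls to the robot, and variables do not carry over. Pictures are saved under pics/ and viewed, and the job is handed in when it is done.

Besides the shell and the picture viewer there is one more tool, called after ">>>" as a command line: name --pt "numbers of a row" for each row, then --argument value for the rest. step_arm: Moves the arm, as the interface text tells. Its arguments: {"type":"object","properties":{"motion":{"type":"array","items":{"type":"array","items":{"type":"number"}}}},"required":["motion"]}

```bash
mkdir -p pics; cat > h.py <<'E'
import numpy as np, cv2
from plant import monitor, eyes, manip
def save(n,f): cv2.imwrite(f'pics/{f}.png',cv2.cvtColor(n['pixels'],cv2.COLOR_RGB2BGR))
def topz(fr,uv,z):
    R=cv2.Rodrigues(np.array(fr['rvec'],float))[0];t=np.array(fr['tvec'],float).ravel()
    d=R.T@np.linalg.inv(np.array(fr['mtx']))@np.array([uv[0],uv[1],1.]);c=-R.T@t
    return c+d*(z-c[2])/d[2]
def proj(fr,P):
    return cv2.projectPoints(np.array(P,float).reshape(-1,3),np.array(fr['rvec'],float),np.array(fr['tvec'],float),np.array(fr['mtx'],float),None)[0].reshape(-1,2)
E
python3 - <<'E'
from h import *
print(monitor.state())
for c in ['scene','top']:
    f=eyes.grab_frame(c);save(f,c+'0')
    for n,z in [('lid',.058),('chamber',0),('window',.0735),('oblong',0)]:
        for d in eyes.pinpoint(n,c)[:2]: print(c,n,np.round(d['uv'],1),round(d['p'],2),topz(f,d['uv'],z).round(4))
E
```

```text
{'time': 0.0, 'joint_pos': array([ 1.17499671e+00,  5.34052851e-02,  1.61431151e+00,  5.33945387e-06,
        1.47600566e+00, -1.18988816e-01]), 'joint_vel': array([ 5.09578523e-04,  2.65321300e-04, -1.73339230e-03,  9.98073996e-04,
       -5.36674325e-03,  1.65041694e-05]), 'joint_efforts': array([ 1.72710534e-04, -3.93683374e+01, -3.70178139e+01, -9.22297477e-05,
        7.12513283e-03, -2.86367538e-05]), 'tool_pos': array([0.17055168, 0.60062223, 0.23002254]), 'tool_rot': array([-2.73653229e-04,  1.37964116e-01,  9.90436656e-01, -1.02914505e-03]), 'contact_force': array([-0.42723138, -0.95882948,  0.25283991]), 'ft_torque': array([ 0.07514134,  0.0462503 , -0.01026318]), 'gripper_width': 0.9977545314159894}
scene lid [180.6 174.3] 0.88 [ 0.497  -0.1822  0.058 ]
scene chamber [179.8 197.8] 0.74 [ 0.5106 -0.1855  0.    ]
scene window [176.8 174. ] 0.78 [ 0.5151 -0.179   0.0735]
scene oblong [322.2 235.1] 0.63 [0.5111 0.1353 0.    ]
top lid [338.  199.1] 0.9 [ 0.5174 -0.1806  0.058 ]
top window [339.3 203.5] 0.62 [ 0.5082 -0.1785  0.0735]
```

View pics/scene0.png

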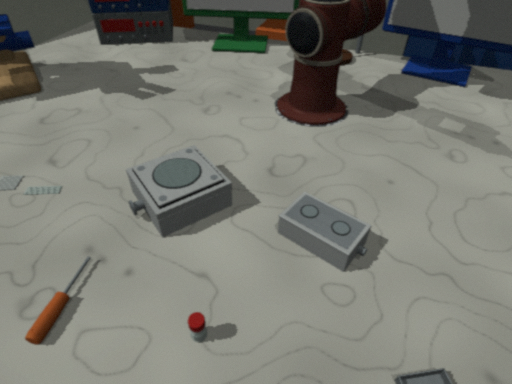

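View pics/top0.png

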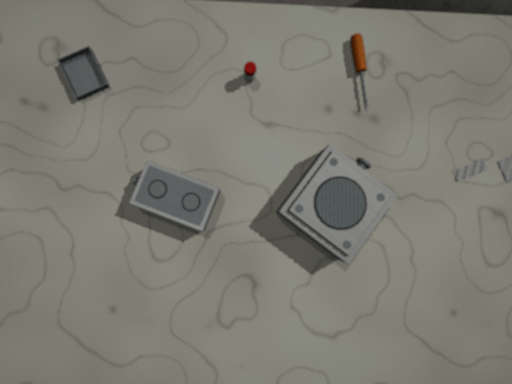

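```bash
python3 - <<'E'
from h import *
from scipy.optimize import least_squares
a=eyes.grab_frame('top');b=eyes.grab_frame('scene')
ua=np.array([(334,160),(380,197),(347,244),(298,208)],float)
g=np.array([topz(a,u,.074)[:2] for u in ua]);print(g.round(4),g.mean(0))
for q in range(4): e=g[(q+1)%4]-g[q];print(np.hypot(*e),np.degrees(np.arctan2(e[1],e[0])))
for n,f,(x,y) in [('topz',a,(265,135)),('scenez',b,(115,135))]:
    c=f['pixels'][y:y+140,x:x+140].copy();c=cv2.resize(c,None,fx=4,fy=4,interpolation=cv2.INTER_CUBIC)
    for p in g:
        u=(proj(f,[*p,.074])[0]-[x,y])*4+2;cv2.circle(c,tuple(int(v) for v in u),3,(255,0,0),-1)
    save({'pixels':c},n)
E
```

```text
[[ 0.5907 -0.1681]
 [ 0.5224 -0.2566]
 [ 0.4329 -0.1929]
 [ 0.4979 -0.1001]] [ 0.51095159 -0.17940696]
0.11175949487027445 -127.69313071266458
0.10983036381036064 144.5461675404078
0.1132913566024861 55.001531998691426
0.1151088591321225 -36.25704728513427
```

View pics/topz.png

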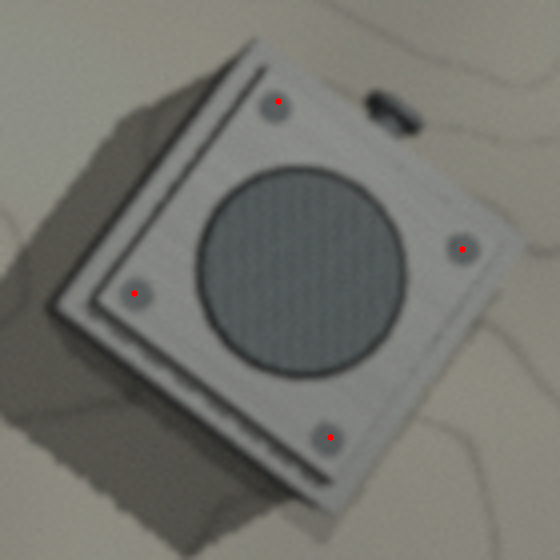

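View pics/scenez.png

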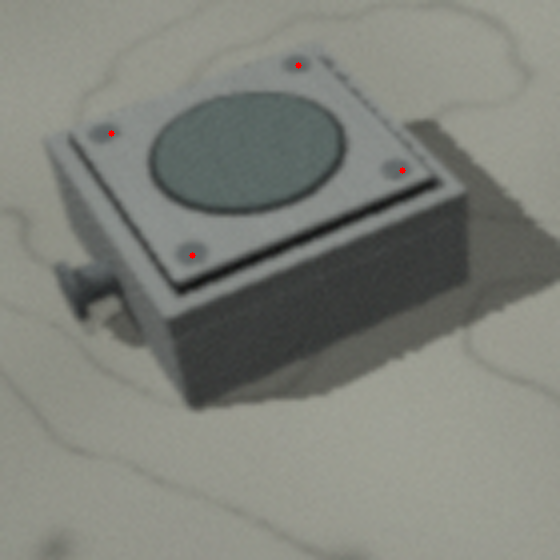

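```bash
python3 - <<'E'
from h import *
from scipy.optimize import least_squares
a=eyes.grab_frame('top');b=eyes.grab_frame('scene')
T=(np.array([(275,107),(462,250),(328,440),(136,295)])-1.5)/4+[265,135]
S=(np.array([(192,253),(105,133),(297,64),(398,169)])-1.5)/4+[115,135]
L=np.array([(56,56),(56,-56),(-56,-56),(-56,56)])/1e3
def pts(p):
    c,s=np.cos(p[2]),np.sin(p[2]);return np.c_[L@np.array([[c,s],[-s,c]])+p[:2],np.full(4,.074)]
r=lambda w:(lambda p:np.concatenate([(proj(f,pts(p))-u).ravel() for f,u in w]))
for w in ([(a,T)],[(b,S)],[(a,T),(b,S)]):
    s=least_squares(r(w),[.511,-.179,-.63]);print(s.x.round(4),np.degrees(s.x[2]).round(2),np.abs(s.fun).max().round(2))
print(pts(s.x).round(4))
st=monitor.state();print(st['time'],st['tool_pos'])
E
```

```text
[ 0.5098 -0.1793 -0.6259] -35.86 0.35
[ 0.5108 -0.181  -0.6259] -35.86 0.36
[ 0.5103 -0.1801 -0.6262] -35.88 0.77
[[ 0.5885 -0.1675  0.074 ]
 [ 0.5228 -0.2583  0.074 ]
 [ 0.4321 -0.1927  0.074 ]
 [ 0.4977 -0.1019  0.074 ]]
0.7 [0.17078405 0.60119423 0.23132594]
```

>>> step_arm --pt "0.326 -0.706 0 0 0 -0.233 255" --pt "0.326 -0.706 0 0 0 -0.233 255" --pt "0.326 -0.706 0 0 0 -0.233 255" --pt "0.326 -0.706 0 0 0 -0.233 255" --pt "0.326 -0.706 0 0 0 -0.233 255" --pt "0.326 -0.706 0 0 0 -0.233 255" --pt "0.326 -0.706 0 0 0 -0.233 255" --pt "0.326 -0.706 0 0 0 -0.233 255" --pt "0.326 -0.706 0 0 0 -0.233 255" --pt "0.326 -0.706 0 0 0 -0.233 255"

```text
time: 1.7
tool_pos: [0.3342, 0.2477, 0.2315]
tool_rot: [0.0, 0.309, 0.951, 0.0]
contact_force: [0.2, 0.4, -0.3]
gripper_width: -0.004
```

>>> step_arm --pt "0.328 -0.705 0 0 0 0 255" --pt "0.328 -0.705 0 0 0 0 255" --pt "0.328 -0.705 0 0 0 0 255" --pt "0.328 -0.705 0 0 0 0 255" --pt "0.328 -0.705 0 0 0 0 255" --pt "0.328 -0.705 0 0 0 0 255" --pt "0.328 -0.705 0 0 0 0 255" --pt "0.328 -0.705 0 0 0 0 255" --pt "0.328 -0.705 -0.2 0 0 0 255" --pt "0.328 -0.705 -0.2 0 0 0 255"

```text
time: 2.7
tool_pos: [0.5004, -0.1046, 0.1321]
tool_rot: [0.003, 0.308, 0.951, 0.0]
contact_force: [0.7, -0.7, -0.5]
gripper_width: 0.0
```

```bash
python3 - <<'E'
from h import *
s=monitor.state();print(s['tool_pos'],s['contact_force'])
f=eyes.grab_frame('wrist');save(f,'w1');print(f['hand_eye'])
b=eyes.grab_frame('scene');save(b,'s1')
c=cv2.resize(b['pixels'][100:275,90:300],None,fx=3.5,fy=3.4,interpolation=cv2.INTER_CUBIC)
save({'pixels':c},'s1z')
E
```

```text
[ 0.50042032 -0.10462476  0.13207498] [ 0.67139053 -0.67182747 -0.54220805]
[[-1.41770666e-03 -9.59229776e-01 -2.82623827e-01  7.08869813e-02]
 [ 9.99998682e-01 -1.13643046e-03 -1.15916219e-03 -1.18231906e-03]
 [ 7.90720565e-04 -2.82625098e-01  9.59230123e-01 -1.41895690e-01]
 [ 0.00000000e+00  0.00000000e+00  0.00000000e+00  1.00000000e+00]]
```

View pics/w1.png

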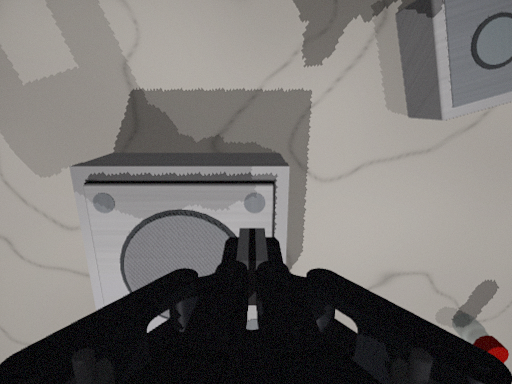

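View pics/s1z.png

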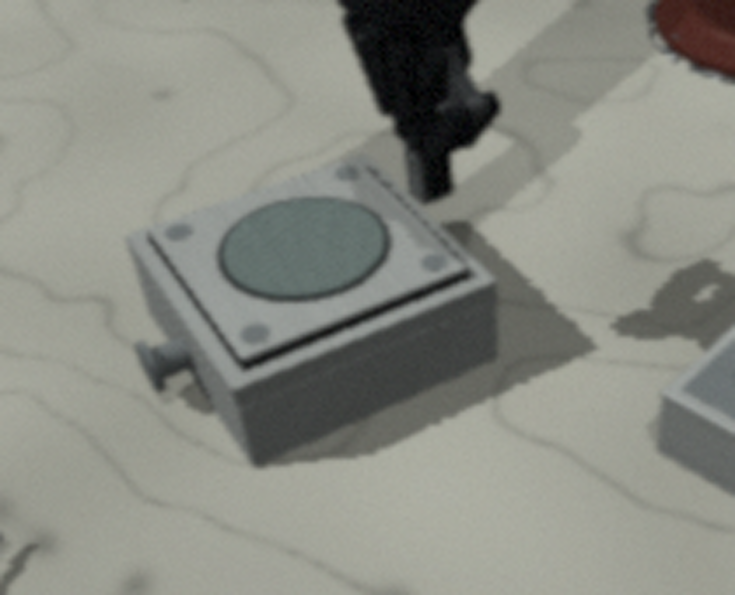

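```bash
cat >> h.py <<'E'
from scipy.spatial.transform import Rotation as Ro
def wray(s,f,uv,z):
    H=np.array(f['hand_eye']);R=Ro.from_quat(np.roll(s['tool_rot'],-1)).as_matrix()
    d=R@H[:3,:3]@np.linalg.inv(f['mtx'])@np.array([*uv,1.]);c=R@H[:3,3]+s['tool_pos']
    return c+d*(z-c[2])/d[2]
E
python3 - <<'E'
from h import *
s=monitor.state();print(s['tool_pos'],s['tool_rot'])
f=eyes.grab_frame('wrist')
print(wray(s,f,(255,202.5),.074),wray(s,f,(104,203),.074))
b=eyes.grab_frame('scene');u=proj(b,s['tool_pos'])[0];print((u-[90,100])*[3.5,3.4])
E
```

```text
[ 0.49261563 -0.10113588  0.1228632 ] [-8.28105309e-03  3.07253072e-01  9.51591686e-01  4.87152715e-04]
[ 0.48732858 -0.09648769  0.074     ] [ 0.42493558 -0.18370767  0.074     ]
[434.06210434 191.47279302]
```

>>> step_arm --pt "0 0 0 0 0 0 255" --pt "0 0 0 0 0 0 255" --pt "0 0 0 0 0 0 255" --pt "0 0 0 0 0 0 255"

```text
time: 3.3
tool_pos: [0.4986, -0.1045, 0.1329]
tool_rot: [0.001, 0.308, 0.951, -0.0]
contact_force: [0.3, 0.5, -0.4]
gripper_width: -0.0
```

```bash
python3 - <<'E'
from h import *
s=monitor.state();print(s['tool_pos'],s['tool_rot'],s['contact_force'])
f=eyes.grab_frame('wrist');save(f,'w2');s=monitor.state();print(s['tool_pos'])
c=cv2.resize(f['pixels'][140:340,60:340],None,fx=2.5,fy=2.5,interpolation=cv2.INTER_CUBIC);save({'pixels':c},'w2z')
E
```

```text
[ 0.49864033 -0.10447134  0.13294156] [ 1.36002744e-03  3.07950009e-01  9.51401566e-01 -4.84028343e-05] [ 0.33302405  0.45976238 -0.36830194]
[ 0.49837024 -0.10445316  0.13249912]
```

View pics/w2z.png

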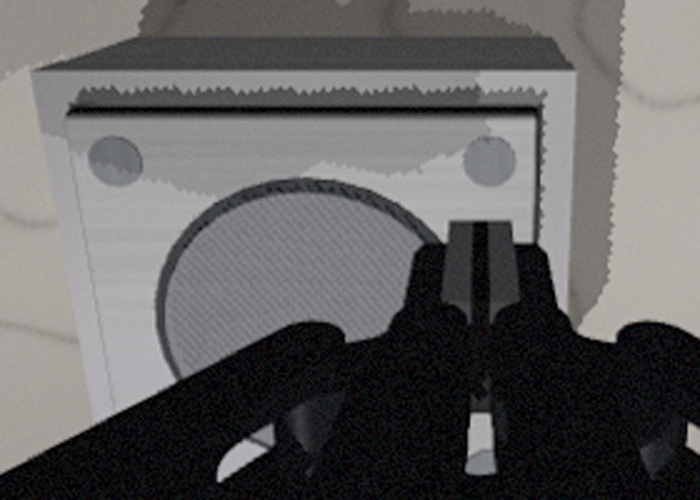

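```bash
python3 - <<'E'
from h import *
s=monitor.state();print(s['tool_pos'],s['tool_rot'])
f=eyes.grab_frame('wrist')
for u in [(255.3,204.2),(106,204.2)]: print(wray(s,f,u,.074))
E
```

```text
[ 0.49837024 -0.10445316  0.13249912] [ 9.96027649e-04  3.08010363e-01  9.51382479e-01 -5.12227794e-05]
[ 0.49783087 -0.10253886  0.074     ]
[ 0.43255455 -0.19253326  0.074     ]
```

>>> step_arm --pt "0 0 -0.01 0 0 0 255" --pt "0 0 -0.03 0 0 0 255" --pt "0 0 -0.05 0 0 0 255" --pt "0 0 -0.07 0 0 0 255" --pt "0 0 -0.085 0 0 0 255" --pt "0 0 -0.095 0 0 0 255" --pt "0 0 -0.1 0 0 0 255" --pt "0 0 -0.1 0 0 0 255"

```text
time: 4.2
tool_pos: [0.4976, -0.1043, 0.0809]
tool_rot: [-0.0, 0.308, 0.951, 0.0]
contact_force: [0.0, -0.3, -0.6]
gripper_width: 0.001
```

>>> step_arm --pt "0 0 -0.004 0 0 0 255" --pt "0 0 -0.008 0 0 0 255" --pt "0 0 -0.012 0 0 0 255" --pt "0 0 -0.016 0 0 0 255" --pt "0 0 -0.02 0 0 0 255" --pt "0 0 -0.024 0 0 0 255" --pt "0 0 -0.024 0 0 0 255"

```text
time: 4.9
tool_pos: [0.498, -0.1039, 0.0713]
tool_rot: [-0.001, 0.308, 0.951, 0.0]
contact_force: [-7.0, 4.0, 12.7]
gripper_width: -0.0
```

>>> step_arm --pt "0 0 -0.003 0 0 0 255" --pt "0 0 -0.006 0 0 0 255" --pt "0 0 -0.009 0 0 0 255" --pt "0 0 -0.012 0 0 0 255" --pt "0 0 -0.012 0 0 0 255"

```text
time: 5.4
tool_pos: [0.4983, -0.1034, 0.0677]
tool_rot: [-0.001, 0.308, 0.951, 0.001]
contact_force: [-13.2, 7.7, 27.0]
gripper_width: -0.002
```

>>> step_arm --pt "0 0 -0.002 0 0 0 255" --pt "0 0 -0.004 0 0 0 255" --pt "0 0 -0.004 0 0 0 255"

```text
time: 5.7
tool_pos: [0.4989, -0.1036, 0.0674]
tool_rot: [-0.001, 0.308, 0.951, 0.001]
contact_force: [-15.8, 8.8, 33.7]
gripper_width: 0.001
```

```bash
python3 - <<'E'
from h import *
s=monitor.state();print(s['tool_pos'],s['contact_force'])
f=eyes.grab_frame('scene')
c=cv2.resize(f['pixels'][120:260,100:270],None,fx=4,fy=4,interpolation=cv2.INTER_CUBIC);save({'pixels':c},'s3')
E
```

```text
[ 0.49892817 -0.10360891  0.06737147] [-15.81352314   8.78550487  33.66081382]
```

View pics/s3.png

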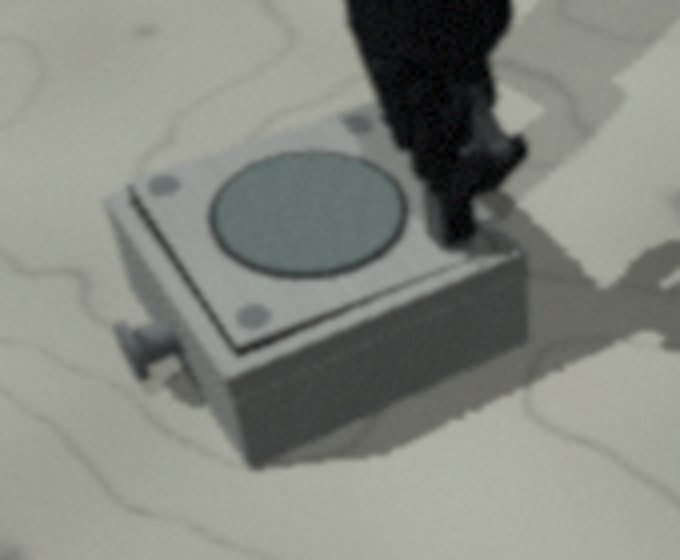

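>>> step_arm --pt "0 0 0.03 0 0 0 255" --pt "0 0 0.08 0 0 0 255" --pt "0.04 -0.029 0.1 0 0 0 255" --pt "0.09 -0.065 0.1 0 0 0 255" --pt "0.135 -0.098 0.1 0 0 0 255" --pt "0.165 -0.119 0.1 0 0 0 255" --pt "0.175 -0.1266 0.09 0 0 0 255" --pt "0.175 -0.1266 0.07 0 0 0 255" --pt "0.175 -0.1266 0.06 0 0 0 255" --pt "0.175 -0.1266 0.06 0 0 0 255"

```text
time: 6.75
tool_pos: [0.5834, -0.1665, 0.0891]
tool_rot: [-0.002, 0.308, 0.951, 0.0]
contact_force: [-0.2, 1.1, 0.4]
gripper_width: 0.001
```

```bash
python3 - <<'E'
from h import *
s=monitor.state();print(s['tool_pos'],s['contact_force'])
for n in ['scene','top']:
  f=eyes.grab_frame(n);y,x=(120,100) if n=='scene' else (135,265)
  c=cv2.resize(f['pixels'][y:y+140,x:x+170],None,fx=4,fy=4,interpolation=cv2.INTER_CUBIC);save({'pixels':c},n+'4')
s=monitor.state();print(s['tool_pos'],s['contact_force'])
E
```

```text
[ 0.58336341 -0.16649151  0.08907065] [-0.21949979  1.09056603  0.42811102]
[ 0.58448794 -0.16697198  0.09075157] [-0.21196871  0.43540835  0.84082894]
```

View pics/scene4.png

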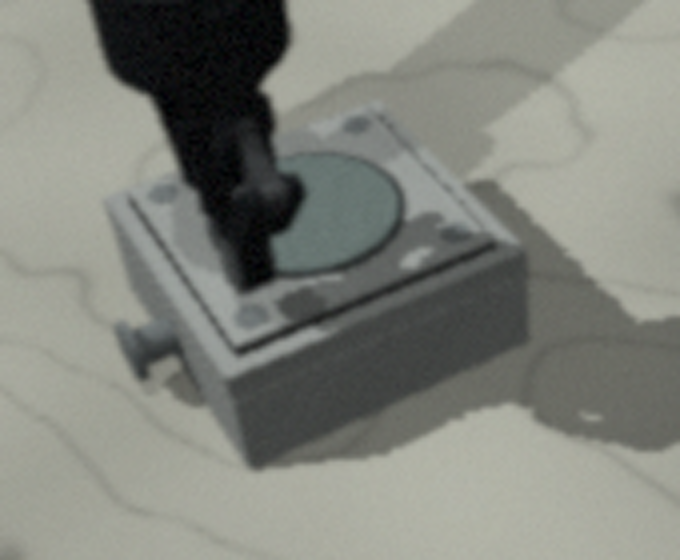

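>>> step_arm --pt "0.002 -0.002 -0.01 0 0 0 255" --pt "0.002 -0.002 -0.02 0 0 0 255" --pt "0.002 -0.002 -0.026 0 0 0 255" --pt "0.002 -0.002 -0.031 0 0 0 255" --pt "0.002 -0.002 -0.036 0 0 0 255" --pt "0.002 -0.002 -0.041 0 0 0 255" --pt "0.002 -0.002 -0.046 0 0 0 255" --pt "0.002 -0.002 -0.051 0 0 0 255" --pt "0.002 -0.002 -0.055 0 0 0 255" --pt "0.002 -0.002 -0.055 0 0 0 255"

```text
time: 7.85
tool_pos: [0.587, -0.1682, 0.0671]
tool_rot: [-0.0, 0.308, 0.951, 0.001]
contact_force: [-7.3, 5.5, 15.5]
gripper_width: 0.002
```

>>> step_arm --pt "0 0 -0.003 0 0 0 255" --pt "0 0 -0.006 0 0 0 255" --pt "0 0 -0.008 0 0 0 255" --pt "0 0 -0.008 0 0 0 255"

```text
time: 8.25
tool_pos: [0.5873, -0.1684, 0.0669]
tool_rot: [-0.0, 0.308, 0.951, 0.0]
contact_force: [-16.3, 7.4, 32.6]
gripper_width: 0.002
```

>>> step_arm --pt "0 0 0.03 0 0 0 255" --pt "0 0 0.08 0 0 0 255" --pt "-0.03 -0.04 0.1 0 0 0 255" --pt "-0.067 -0.09 0.1 0 0 0 255" --pt "-0.1 -0.134 0.1 0 0 0 255" --pt "-0.122 -0.164 0.1 0 0 0 255" --pt "-0.129 -0.173 0.09 0 0 0 255" --pt "-0.129 -0.173 0.07 0 0 0 255" --pt "-0.129 -0.173 0.06 0 0 0 255" --pt "-0.129 -0.173 0.06 0 0 0 255"

```text
time: 9.25
tool_pos: [0.5213, -0.2537, 0.0878]
tool_rot: [-0.002, 0.308, 0.952, 0.001]
contact_force: [0.1, -0.2, -0.6]
gripper_width: 0.003
```

```bash
python3 - <<'E'
from h import *
f=eyes.grab_frame('scene');y,x=(120,100)
c=cv2.resize(f['pixels'][y:y+140,x:x+170],None,fx=4,fy=4,interpolation=cv2.INTER_CUBIC);save({'pixels':c},'s5')
eyes.grab_frame('scene')
s=monitor.state();print(s['tool_pos'],s['contact_force'])
E
```

```text
[ 0.52201155 -0.25428408  0.08922847] [-0.17984518 -0.44361304  0.33666946]
```

View pics/s5.png

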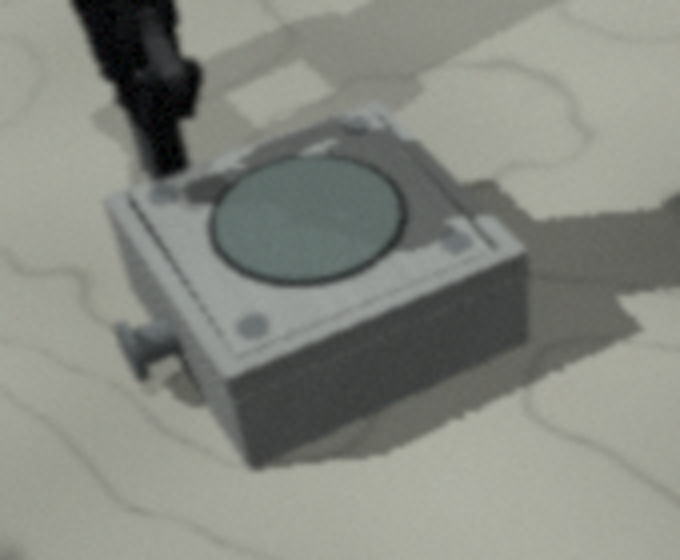

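The near edge (P0–P3) is now flush; the far side is still proud. I'll push P1 next.

>>> step_arm --pt "0 -0.002 -0.008 0 0 0 255" --pt "0 -0.002 -0.016 0 0 0 255" --pt "0 -0.002 -0.022 0 0 0 255" --pt "0 -0.002 -0.027 0 0 0 255" --pt "0 -0.002 -0.032 0 0 0 255" --pt "0 -0.002 -0.037 0 0 0 255" --pt "0 -0.002 -0.042 0 0 0 255" --pt "0 -0.002 -0.047 0 0 0 255" --pt "0 -0.002 -0.052 0 0 0 255" --pt "0 -0.002 -0.052 0 0 0 255"

```text
time: 10.35
tool_pos: [0.5223, -0.2575, 0.0672]
tool_rot: [0.0, 0.308, 0.951, -0.001]
contact_force: [-7.4, 1.3, 14.3]
gripper_width: -0.003
```

>>> step_arm --pt "0 0 -0.003 0 0 0 255" --pt "0 0 -0.006 0 0 0 255" --pt "0 0 -0.009 0 0 0 255" --pt "0 0 -0.009 0 0 0 255"

```text
time: 10.75
tool_pos: [0.5224, -0.2576, 0.0669]
tool_rot: [-0.001, 0.308, 0.951, -0.001]
contact_force: [-17.5, 7.1, 36.0]
gripper_width: -0.003
```

>>> step_arm --pt "0 0 0.03 0 0 0 255" --pt "0 0 0.08 0 0 0 255" --pt "-0.04 0.03 0.1 0 0 0 255" --pt "-0.09 0.066 0.1 0 0 0 255" --pt "-0.135 0.1 0.1 0 0 0 255" --pt "-0.165 0.122 0.1 0 0 0 255" --pt "-0.175 0.129 0.09 0 0 0 255" --pt "-0.175 0.129 0.07 0 0 0 255" --pt "-0.175 0.129 0.06 0 0 0 255" --pt "-0.175 0.129 0.06 0 0 0 255"

```text
time: 11.75
tool_pos: [0.434, -0.1916, 0.0878]
tool_rot: [-0.001, 0.308, 0.951, 0.0]
contact_force: [0.2, 0.2, 0.1]
gripper_width: 0.001
```

```bash
python3 - <<'E'
from h import *
f=eyes.grab_frame('scene');y,x=(120,100)
c=cv2.resize(f['pixels'][y:y+140,x:x+170],None,fx=4,fy=4,interpolation=cv2.INTER_CUBIC);save({'pixels':c},'s6')
eyes.grab_frame('scene')
s=monitor.state();print(s['tool_pos'],s['contact_force'])
E
```

```text
[ 0.43461312 -0.19195067  0.08895268] [0.47640596 0.2843197  0.25700985]
```

View pics/s6.png

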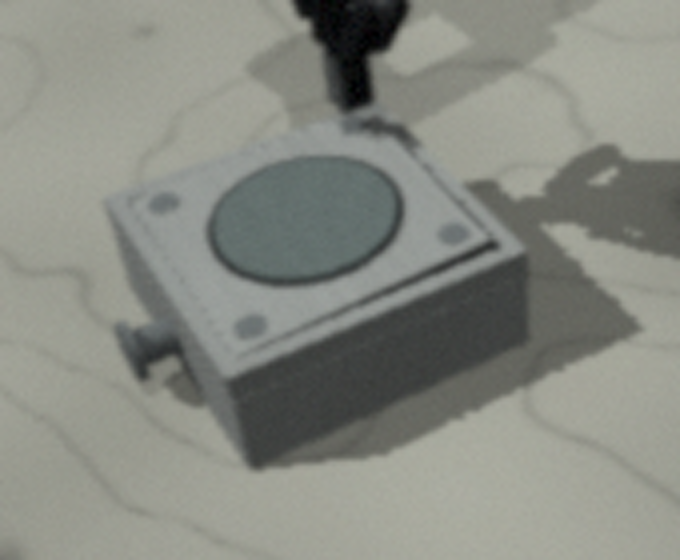

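>>> step_arm --pt "0 0 -0.008 0 0 0 255" --pt "0 0 -0.016 0 0 0 255" --pt "0 0 -0.022 0 0 0 255" --pt "0 0 -0.027 0 0 0 255" --pt "0 0 -0.032 0 0 0 255" --pt "0 0 -0.037 0 0 0 255" --pt "0 0 -0.042 0 0 0 255" --pt "0 0 -0.047 0 0 0 255" --pt "0 0 -0.052 0 0 0 255" --pt "0 0 -0.052 0 0 0 255"

```text
time: 12.85
tool_pos: [0.4338, -0.1919, 0.0659]
tool_rot: [-0.002, 0.308, 0.951, -0.0]
contact_force: [-11.7, 5.4, 19.9]
gripper_width: -0.002
```

>>> step_arm --pt "0 0 -0.003 0 0 0 255" --pt "0 0 -0.006 0 0 0 255" --pt "0 0 -0.007 0 0 0 255" --pt "0 0 -0.007 0 0 0 255"

```text
time: 13.25
tool_pos: [0.434, -0.192, 0.0658]
tool_rot: [-0.003, 0.308, 0.952, -0.0]
contact_force: [-21.3, 10.5, 40.4]
gripper_width: -0.003
```

>>> step_arm --pt "0 0 0.03 0 0 0 255" --pt "0 0 0.1 0 0 0 255" --pt "0 0 0.18 0 0 0 255" --pt "0 0.1 0.26 0 0 0 255" --pt "0 0.2 0.34 0 0 0 255" --pt "0 0.3 0.36 0 0 0 255" --pt "0 0.38 0.36 0 0 0 255" --pt "0 0.42 0.36 0 0 0 255" --pt "0 0.42 0.36 0 0 0 255"

```text
time: 14.15
tool_pos: [0.4343, 0.0217, 0.2407]
tool_rot: [0.001, 0.305, 0.952, 0.001]
contact_force: [-1.3, -0.7, 0.4]
gripper_width: -0.0
```

```bash
python3 - <<'E'
from h import *
s=monitor.state();print(s['tool_pos'],s['contact_force'])
o=[]
for n,(y,x) in {'scene':(130,105),'top':(135,265)}.items():
  f=eyes.grab_frame(n)
  o.append(cv2.resize(f['pixels'][y:y+135,x:x+135],None,fx=2.95,fy=2.95,interpolation=cv2.INTER_CUBIC))
  for k in ['lid','window','oblong']: print(n,k,[(np.round(d['uv'],1),round(d['p'],2)) for d in eyes.pinpoint(k,n)[:1]])
save({'pixels':np.hstack(o)},'fin')
E
```

```text
[0.43432362 0.02170229 0.24067288] [-1.3358737  -0.74789942  0.43837643]
scene lid [(array([180.8, 177.9]), 0.97)]
scene window [(array([175.7, 176.1]), 0.86)]
scene oblong [(array([320.1, 237. ]), 0.85)]
top lid [(array([336.7, 199.2]), 0.61)]
top window [(array([338.4, 201.1]), 0.82)]
top oblong [(array([178.4, 195.9]), 0.94)]
```

View pics/fin.png

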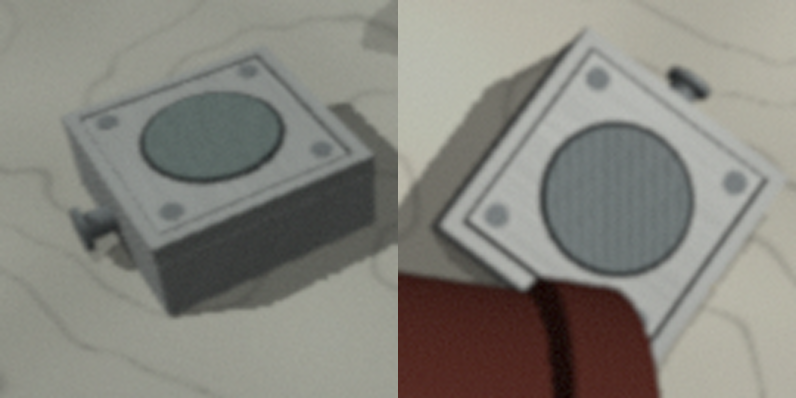

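```bash
python3 - <<'E'
from h import *
f=eyes.grab_frame('scene')
S=np.array([(172,211),(108,121.5),(247.5,71),(321.5,149)])/2.95+[105,130]-.3
P=np.array([(.5890,-.1684),(.5233,-.2592),(.4326,-.1936),(.4982,-.1028)])
for z in (.066,.074): print(z,(proj(f,np.c_[P,np.full(4,z)])-S).round(2).tolist())
e=eyes.grab_frame('scene');print(monitor.state()['tool_pos'])
E
```

```text
0.066 [[0.53, -0.33], [0.5, -0.02], [0.72, -0.21], [0.37, -0.27]]
0.074 [[-0.17, -3.36], [-0.28, -2.99], [0.3, -3.11], [0.11, -3.25]]
[0.43429447 0.01762804 0.23958933]
```

All four discs sit at rim height (66 mm), to about 1 mm. I'm handing the job in.

```bash
python3 -c "
from plant import manip
print(manip.job_done())"
```

```text
the job is handed in; nothing more can be done
None
```

I pushed the square chamber's lid down at its four corner discs, one after another, until each reached its hard stop. I then lifted the arm clear and handed the job in at about 15 s of the 45 s allowed.

- **Pushing:** I used the closed fingertips, aimed about 2 mm inward of each disc. At each stop the tip hardly moved while the downward force climbed to 33–40 N. The last corner peaked at 40.4 N. That was a fingertip push, so I take it that the 40 N limit on the arm and gripper body does not apply, but I could not confirm that. There was also up to about 24 N of sideways force while pushing.
- **Lid flush:** In the scene camera all four discs fit the rim height of 66 mm to about 1 mm. The pictures show an even gap all round, except that the robot arm hid the last corner in the top view. That corner was checked in the scene view only.
- **Window and oblong chamber:** My fingertip paths stayed along the lid's edges, away from the glass. I never came down near the oblong chamber. Its detected position in the scene view differed by about 2 pixels between start and end, which I put down to detector noise.

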